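# Lid the ripening crocks and hold up their carrier

### The arm

A 6-joint arm with a two-finger parallel gripper is mounted at the origin on the work surface. World frame = base frame: x ahead of the robot, y to its left, z up, the work surface at z = 0. Lengths are in m, angles in rad, forces in N, time in s.
With the tool pointing down it reaches from about 0.3 to 0.825 m from the base axis. Payload 5.4 kg.
Tool frame: the origin (TCP) lies between the finger pads, 19 mm behind the fingertips; this is the grasp point; z points along the fingers, y is the line along which they close (so a half turn about z gives the same grasp; the last joint's range is limited). The gripper opens to 92 mm and grips with 3 to 60 N. Pads are 20 mm wide; open, the fingers measure 128 mm over their backs; the gripper's body (75 mm by 189 mm) begins 69 mm behind the grasp point.
Start: joints at [1.033, 0.158, 1.597, -0, 1.386, -0.21], TCP at [0.185, 0.544, 0.233] pointing down, gripper open.
Joint ranges: [-2.91, 2.91], [-0.94, 2.29], [0.18, 2.7], [-1.29, 4.43], [0.17, 2.64], [-3, 3]. Speed limits (rad/s): [2.57, 2.57, 3.14, 3.14, 3.14, 3.14].

### API

Orientations are given as a rotation vector (axis times angle).
In Python, from workcell import bot gives the robot as it stands. Calls block until the motion is done:
- bot.goto(position, orientation): joint-space move of the TCP to a pose.
- bot.line_to(position, rot=None, max_speed=0.15): straight line of the TCP; rot=None keeps the orientation; max_speed is the mean speed in m/s.
- bot.set_joints(angles): joint-space move.
- bot.set_gripper(opening, newtons=None): opening from 0.0 (shut) to 1.0 (fully open); newtons is the grip in N (None keeps the last); returns when the fingers have stopped.
- bot.hold(seconds).
- bot.inverse_kinematics(position, orientation): joint angles nearest the present ones, or None.
- bot.read_camera(name): name is "scene" or "top" or "wrist"; returns a dict with "pixels" (420x560x3 uint8, blue, green, red), "fx", "fy", "cx", "cy" (pixels), "R" (3x3) and "t" (3): a world point X has camera coordinates R X + t. Camera axes: x right, y down, z forward; pixel columns grow to the right and rows downward; lengths in m; the calibration is good to about 2 mm. The wrist camera is an equidistant fisheye: a pixel r from the principal point sees the ray r / f radians off the axis. A picture is of the moment at which its call begins. There is no depth.
A pose or a line that the arm cannot do raises bot.MotionError and nothing moves.
- bot.job_done(): hands the job in; it is judged then, once.
Readings, each from a call of its own:
- bot.current_clock(): time.
- bot.current_joints(): joint angles.
- bot.current_joint_vel(): joint speeds.
- bot.current_effort(): joint torques, N m.
- bot.current_ee_pos(): TCP position.
- bot.current_tool_rot(): TCP orientation.
- bot.current_contact_force(): force on the tool from outside, world axes, zero at the start.
- bot.current_ft_torque(): the same for the moment, N m.
- bot.current_opening(): opening from 0.0 (shut) to 1.0 (fully open).
- bot.current_grip_force(): force on a finger pad.
Only numpy, scipy, OpenCV 4.12 (cv2) and the standard library are available. Lean on these libraries where they do the work, as an engineer would, in place of code of your own. Each camera call takes 0.05 s, during which the arm holds its last target. There are 200 camera calls.

### The job

Close the two open cheese crocks in the wooden carrier, each with the lid of its own colour and size, setting every lid down gently, not dropping it, until it sits fully home. Then lift the carrier by its bar handle, with both crocks in it, keeping it level all the way, and finish while holding it still and level about 15 cm clear of the table, ready to be handed over: do not put it down or let go. Leave the two cheeses and the brush where they lie.

Things in the scene. Friction and masses are not known exactly. Their poses are not given: they have to be found in the camera images.
- carrier: Loose dark wooden carrier, 234 (its x) x 120 mm (its y), 0.3 kg, on the table. Origin: centre of underside; x across the two bays, y along the handle, z up. Floor 8 mm thick; walls 8 thick, 48 high; divider at x=0, 10 thick, 66 high. Bays 104 x 104 mm, centres at x=+-57. Uprights 44 wide, 150 high at y=+-56 carry the handle. Full, with lids: 0.75 to 0.9 kg.
- carrier_handle (a point): Centre of the carrier's handle, 138 mm above its underside: a flat-sided lighter wooden bar along the carrier's y, 20 mm wide (carrier x), 24 mm tall (126 to 150 mm up), 104 mm long between the uprights. Axes as the carrier's.
- crock_white: Loose white stoneware crock, the larger, open on top, standing in either bay of the carrier. Outer diameter 84 mm, mouth 72 mm inside, wall 6 mm, height 66 mm: rim 74 mm above the table at the start. Origin: centre of its underside (8 mm above the table at the start), z up. About 0.21 kg, with the small pale cheese in it (fixed, top 37 mm up).
- crock_blue: Loose blue stoneware crock, the smaller, open on top, standing in either bay of the carrier. Outer diameter 66 mm, mouth 56 mm inside, wall 5 mm, height 66 mm: rim 74 mm above the table at the start. Origin: centre of its underside (8 mm above the table at the start), z up. About 0.18 kg, with the small pale cheese in it (fixed, top 37 mm up).
- lid_white: Loose white stoneware lid of the white crock, on the table, knob up, 0.07 kg. 43 mm high: plug 66 mm across (foot tapered to 56), 9 deep; flange 82 across, 9 to 15 mm up; upright cylindrical knob 24 across, 15 to 43 mm up. Origin: centre of plug's underside, z up. Home: plug in the mouth, flange on the rim, origin 57 mm above the crock's.
- lid_blue: Loose blue stoneware lid of the blue crock, on the table, knob up, 0.05 kg. 43 mm high: plug 50 mm across (foot tapered to 40), 9 deep; flange 64 across, 9 to 15 mm up; upright cylindrical knob 24 across, 15 to 43 mm up. Origin: centre of plug's underside, z up. Home: plug in the mouth, flange on the rim, origin 57 mm above the crock's.
- cheese_peppered: Bystander: loose yellow cheese wheel with black peppercorns, 110 mm in diameter, 46 mm high, on the far side of the table. Origin: centre of its underside.
- cheese_plain: Bystander: loose pale cheese wheel, 100 mm in diameter, 42 mm high, at the left of the table. Origin: centre of its underside.
- brush: Bystander: loose block-backed rind brush, 130 x 44 x 40 mm, lying bristles down on the far side of the table, its length along its own x. Origin: centre of its underside.
Things that resemble listed ones, but are neither listed nor needed, are in the scene too. Leave any red look-alike of the lid_white alone.

How it is judged:
On the way, in this order (a step that is already met when the one before it is completed fails the run):
1. both lids sit home on the crocks of their own colour, in the carrier, which still stands on the table (z of lid_white in the frame of crock_white between 0.054 and 0.06 m and horizontal distance between lid_white and crock_white below 0.007 m and angle between the z axis of lid_white and the z axis of crock_white, either way round below 0.1 rad and z of lid_blue in the frame of crock_blue between 0.054 and 0.06 m and horizontal distance between lid_blue and crock_blue below 0.007 m and angle between the z axis of lid_blue and the z axis of crock_blue, either way round below 0.1 rad and z of crock_white in the frame of carrier between 0.004 and 0.012 m and angle between the z axis of each of crock_white, crock_blue and the z axis of carrier, either way round below 0.1 rad and z of crock_blue in the frame of carrier between 0.004 and 0.012 m and height (world z) of carrier below 0.012 m), for 0.2 s.
2. the carrier is off the table by its handle and held still and level (z of lid_white in the frame of crock_white between 0.054 and 0.06 m and horizontal distance between lid_white and crock_white below 0.007 m and angle between the z axis of lid_white and the z axis of crock_white, either way round below 0.1 rad and z of lid_blue in the frame of crock_blue between 0.054 and 0.06 m and horizontal distance between lid_blue and crock_blue below 0.007 m and angle between the z axis of lid_blue and the z axis of crock_blue, either way round below 0.1 rad and z of crock_white in the frame of carrier between 0.004 and 0.012 m and angle between the z axis of each of crock_white, crock_blue and the z axis of carrier, either way round below 0.1 rad and z of crock_blue in the frame of carrier between 0.004 and 0.012 m and height (world z) of carrier between 0.1 and 0.25 m and angle between carrier's own z axis and vertical below 0.12 rad and linear speed of carrier below 0.04 m/s and angular speed of carrier below 0.2 rad/s and contact force between the fingers and carrier above 3 N and distance between the grasp point and carrier_handle below 0.05 m and contact force between carrier and cheese_peppered below 0.3 N and contact force between carrier and cheese_plain below 0.3 N and contact force between carrier and brush below 0.3 N), for 0.5 s.
At the end, for the whole second after the job is handed in: The fingers hold the carrier (over 3 N, TCP within 50 mm of the handle centre) 100 to 250 mm above the table, tilted under 0.12 rad, slower than 0.04 m/s and 0.2 rad/s, resting on no bystander; each crock stands in its bay with its own lid home (3 mm of depth, 7 mm of centre, 0.1 rad) (all of step 2); the arm keeps its last pose, push and grip.
It fails at once if a cheese or the brush is moved by more than 30 mm (distance of any of cheese_peppered, cheese_plain, brush from where it was at the start of the episode above 0.03 m).
It fails at once if a lid is dropped: it falls out of the fingers' touch faster than 0.4 m/s (a fall of about 8 mm) ((linear speed of lid_white above 0.4 m/s and contact force between each of the fingers, crock_white and lid_white below 0.05 N) or (linear speed of lid_blue above 0.4 m/s and contact force between each of the fingers, crock_blue and lid_blue below 0.05 N)).
It fails at once if the carrier is tipped by more than 0.26 rad (15 degrees) (angle between carrier's own z axis and vertical above 0.26 rad).
It also fails if it takes over 72 s, if anything falls off the work surface, if the arm or the gripper's body presses on something with over 40 N, if the wrist force passes 120 N, or if a joint passes its speed limit or range.

## Working session

There is one attempt and no reset: what is moved stays moved. The work goes in short steps, each a Python script; the robot and the scene stay as the last script left them, time stands still between calls to the robot, and variables do not carry over. Pictures are saved under pics/ and viewed, at most 10 in all, crops included, and the job is handed in when it is done.

```bash
mkdir -p pics; python3 - <<'E'
from workcell import bot
import cv2
for n in("top","scene"):
    c=bot.read_camera(n); cv2.imwrite(f"pics/{n}0.png",c["pixels"]); print(n,c["fx"],c["fy"],c["cx"],c["cy"],c["R"],c["t"])
print(bot.current_tool_rot(),bot.current_clock())
E
```

```text
top 528.7764610863726 528.7764610863726 283.80705595572874 207.49639644183347 [[ 0.0240993  -0.99955707  0.01746112]
 [-0.99626657 -0.02546098 -0.08249033]
 [ 0.08289837 -0.01540797 -0.99643889]] [0.01690913 0.54764847 1.72165727]
scene 426.0775118405267 426.0775118405267 270.5183494231971 198.16578263057175 [[ 0.69030949  0.72346033 -0.00882911]
 [ 0.55113219 -0.53370569 -0.64141371]
 [-0.46874953  0.43790797 -0.76714438]] [-0.43780455 -0.22102364  1.80395949]
[-5.12560414e-01 -3.09886324e+00  2.53088236e-03] 0.1
```

View pics/top0.png

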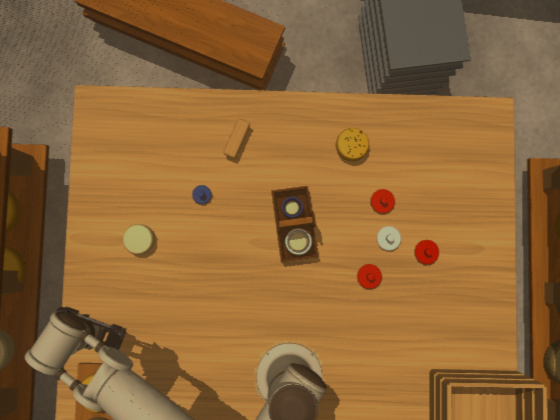

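View pics/scene0.png

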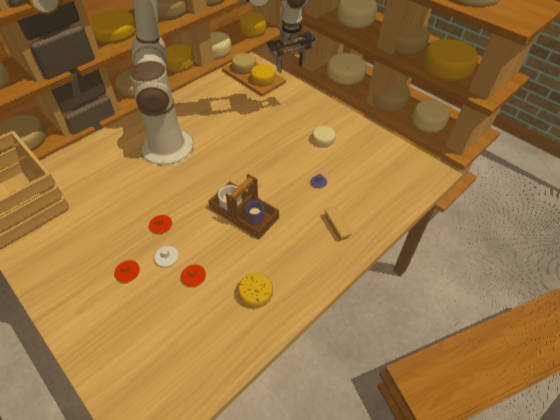

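Top view: blue lid at (202,195), white lid (389,239) among red look-alikes. In the carrier, the blue crock is at (292,209) and the white crock at (299,241). Next is a close look over the blue lid.

```bash
cat >h.py <<'E'
from workcell import bot
import numpy as np, cv2
from scipy.spatial.transform import Rotation as Rn
def ray(c,u,v,z,fish=False):
    x=(u-c["cx"])/c["fx"]; y=(v-c["cy"])/c["fy"]
    if fish:
        r=np.hypot(x,y)+1e-12; d=np.array([x/r*np.sin(r),y/r*np.sin(r),np.cos(r)])
    else: d=np.array([x,y,1.])
    R=np.array(c["R"]);o=-R.T@np.array(c["t"]);w=R.T@d
    return (o+w*(z-o[2])/w[2])[:2]
def proj(c,X,fish=False):
    p=np.array(c["R"])@np.array(X)+np.array(c["t"])
    r=np.hypot(p[0],p[1])+1e-12
    k=np.arctan2(r,p[2])/r if fish else 1/p[2]
    return c["cx"]+c["fx"]*p[0]*k, c["cy"]+c["fy"]*p[1]*k
def down(yaw): # tool z down, tool y axis at angle yaw in world (mod pi)
    y=np.array([np.cos(yaw),np.sin(yaw),0]);z=np.array([0,0,-1.]);
    return Rn.from_matrix(np.c_[np.cross(y,z),y,z]).as_rotvec()
E
python3 - <<'E'
from h import *
c=bot.read_camera("top")
for n,u,v,z in[("bl",202,195,.015),("wl",389,239,.015),("bc",292,209,.074),("wc",299,241,.074),("r1",383,201,.015),("r2",427,252,.015),("r3",369,277,.015)]: print(n,ray(c,u,v,z))
M=Rn.from_rotvec(bot.current_tool_rot()).as_matrix(); yaw=np.arctan2(M[1,1],M[0,1]); print("yaw",yaw)
p=ray(c,202,195,.015)
for a in np.arange(-1.6,1.6,.4):print(round(a,1),[None if q is None else np.round(q,2)[[0,5]] for q in(bot.inverse_kinematics([*p,.2],down(a)),bot.inverse_kinematics([*p,.2],down(a+np.pi)))])
bot.goto([*p,.2],down(yaw)); print(bot.current_clock(),bot.current_joints())
c=bot.read_camera("wrist"); cv2.imwrite("pics/w1.png",c["pixels"]); print(c["fx"],c["cx"],c["cy"],c["R"],c["t"])
E
```

```text
bl [0.58225722 0.3021296 ]
wl [ 0.45203798 -0.32003975]
bc [0.53861608 0.00495995]
wc [ 0.43694889 -0.01967525]
r1 [ 0.57779555 -0.29904763]
r2 [ 0.41221813 -0.44638705]
r3 [ 0.32572126 -0.25504962]
yaw 1.2429949017212514
-1.6 [array([0.29, 1.89]), array([ 0.29, -1.25])]
-1.2 [array([0.29, 1.49]), array([ 0.29, -1.65])]
-0.8 [array([0.29, 1.09]), array([ 0.29, -2.05])]
-0.4 [array([0.29, 0.69]), array([ 0.29, -2.45])]
-0.0 [array([0.29, 0.29]), array([ 0.29, -2.85])]
0.4 [array([ 0.29, -0.11]), None]
0.8 [array([ 0.29, -0.51]), array([0.29, 2.64])]
1.2 [array([ 0.29, -0.91]), array([0.29, 2.24])]
1.8583 [ 2.96610867e-01  3.88175201e-01  1.38568571e+00  4.03353566e-04
  1.36762774e+00 -9.47913837e-01]
325.19226210127806 283.3644685774607 214.3546111167525 [[ 3.21073424e-01  9.47054245e-01  3.35697803e-04]
 [ 9.19011914e-01 -3.11652001e-01  2.41433493e-01]
 [ 2.28755235e-01 -7.72093678e-02 -9.70417310e-01]] [-0.47458617 -0.45940821  0.24864593]
```

View pics/w1.png

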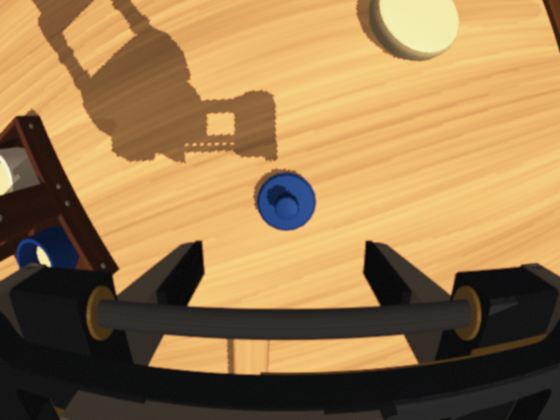

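Blue lid is at about (286,201) in the wrist view. I'll fit its outline, grasp it, then look at the carrier.

```bash
cat >>h.py <<'E'
def yawnow():
    M=Rn.from_rotvec(bot.current_tool_rot()).as_matrix(); return np.arctan2(M[1,1],M[0,1])
def fitc(c,mask,z,near,fish=True):
    """world centre+diameter of the disc at height z whose blob outline is nearest pixel `near`"""
    cs=cv2.findContours(mask.astype(np.uint8),cv2.RETR_EXTERNAL,cv2.CHAIN_APPROX_NONE)[0]
    k=min((k for k in cs if cv2.contourArea(k)>150),key=lambda k:np.hypot(*(k[:,0].mean(0)-near)))
    w=np.array([ray(c,u,v,z,fish) for u,v in cv2.convexHull(k)[:,0].astype(float)])
    (x,y),r=cv2.minEnclosingCircle((w*1e3).astype(np.float32)); return np.array([x,y])/1e3,2*r
def hsv(c): return cv2.cvtColor(c["pixels"],cv2.COLOR_BGR2HSV)
E
python3 - <<'E'
from h import *
c=bot.read_camera("wrist"); H=hsv(c)
m=(H[...,0]>100)&(H[...,0]<135)&(H[...,1]>120)&(H[...,2]>60)
m[250:]=0
p,d=fitc(c,m,.015,(286,201)); print(p,d)
assert 55<d<75
bot.set_gripper(.6)
bot.line_to([*p,.06],max_speed=.2)
c=bot.read_camera("wrist"); cv2.imwrite("pics/w2.png",c["pixels"])
bot.line_to([*p,.037],max_speed=.1)
bot.set_gripper(0,15)
print(bot.current_opening(),bot.current_grip_force(),bot.current_contact_force(),bot.current_clock())
bot.line_to([*p,.2],max_speed=.2)
bot.goto([.59,.01,.30],down(1.5)); print(bot.current_clock(),bot.current_opening(),bot.current_contact_force())
c=bot.read_camera("wrist"); cv2.imwrite("pics/w3.png",c["pixels"])
np.save("c3.npy",c,allow_pickle=True)
E
```

```text
[0.58480463 0.30582608] 60.74909973144531
0.2549261333791361 15.000159881310537 [ 0.20010721 -0.37377272  1.72949214] 4.5083
6.6667 0.25465197724477034 [ 0.10253372  0.3455959  -1.316807  ]
```

View pics/w3.png

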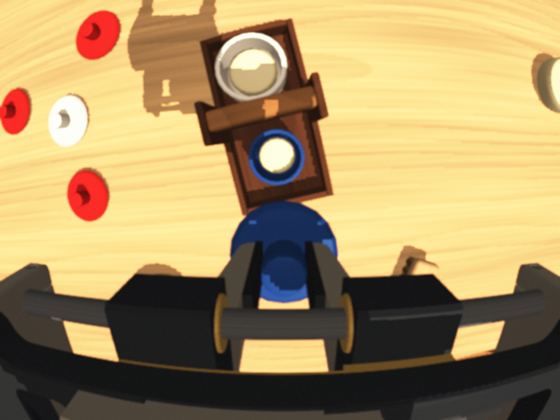

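The wrist view shows the lid held. Blue crock rim is at (277,157), white crock at (251,68), carrier corners at about (203,42), (291,21), (331,193) and (245,213), and the white lid at (68,121).

```bash
python3 - <<'E'
from h import *
c=np.load("c3.npy",allow_pickle=True).item(); H=hsv(c)
b=(H[...,0]>100)&(H[...,0]<135)&(H[...,1]>100)
m=b.copy(); m[190:]=0
print("bc",fitc(c,m,.074,(277,157)))
m=b.copy(); m[:190]=0; print("lid in hand",fitc(c,m,.278,(284,250)),bot.current_ee_pos())
m=H[...,1]<70; m[:,:200]=0; m[:, 310:]=0; m[120:]=0; 
m=(H[...,1]<70)&(H[...,2]>90); m[:,:205]=0;m[:,300:]=0;m[110:]=0
try: print("wc",fitc(c,m,.074,(251,68)))
except Exception as e: print(e)
print("wc hand",ray(c,251,68,.074,True),[ray(c,u,v,.074,True) for u,v in((215,68),(287,68),(251,33),(251,103))])
print("bc hand",[ray(c,u,v,.074,True) for u,v in((249,157),(305,157),(277,130),(277,185))])
q=np.array([ray(c,u,v,.048,True) for u,v in((203,42),(291,21),(331,193),(245,213))]); print(q,q.mean(0))
e=(q[2]+q[3]-q[0]-q[1])/2; print("xlen",np.hypot(*e),"ang",np.arctan2(e[1],e[0]))
print("wl",ray(c,68,121,.015,True))
Z=cv2.resize(c["pixels"][0:310,180:350],None,fx=2,fy=2,interpolation=cv2.INTER_CUBIC)
vis=np.dstack([b*255]*3).astype(np.uint8)[0:310,180:350]; vis=cv2.resize(vis,None,fx=2,fy=2)
cv2.imwrite("pics/z3.png",np.hstack([Z,vis])[:600])
E
```

```text
bc (array([0.54697363, 0.0064164 ]), 66.06455993652344)
lid in hand (array([0.58856799, 0.01170599]), 62.05118179321289) [0.58980161 0.01112452 0.29905562]
wc (array([ 0.43728748, -0.01462867]), 87.52928161621094)
wc hand [ 0.44026695 -0.01508296] [array([ 0.43529688, -0.05712546]), array([0.44374476, 0.02615199]), array([ 0.39662454, -0.01238355]), array([ 0.48193525, -0.0179482 ])]
bc hand [array([ 0.54456718, -0.02516553]), array([0.54931205, 0.0396175 ]), array([0.51582397, 0.00954338]), array([0.57991914, 0.00484167])]
[[ 0.39203828 -0.07580126]
 [ 0.37553718  0.0363521 ]
 [ 0.59867902  0.07155429]
 [ 0.61695529 -0.03960237]] [ 0.49580244 -0.00187431]
xlen 0.2268561452369906 ang 0.15802770938297067
wl [ 0.45796663 -0.31379572]
```

View pics/z3.png

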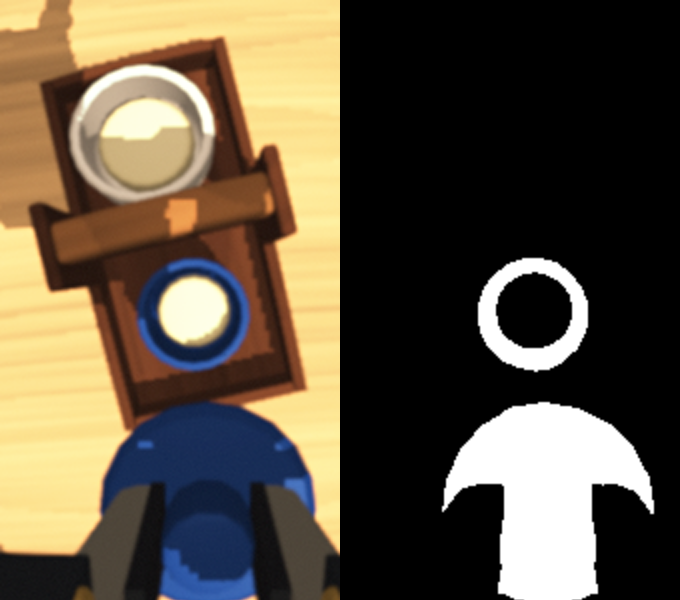

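```bash
cat >>h.py <<'E'
def place(x,y):
    bot.line_to([x,y,.22],max_speed=.2)
    bot.line_to([x,y,.118],max_speed=.12); bot.hold(.2)
    f0=bot.current_contact_force()
    for z in np.arange(.114,.0985,-.0015):
        bot.line_to([x,y,z],max_speed=.03); bot.hold(.05)
        f=bot.current_contact_force()-f0; e=bot.current_ee_pos()
        print(np.round(z,4),np.round(f,2),np.round(e,4))
        if f[2]>4: break
E
python3 - <<'E'
from h import *
place(.548,.006); print(bot.current_clock())
E
```

```text
0.114 [-0.78 -0.63 -0.02] [0.5478 0.006  0.1138]
0.1125 [ 0.2   0.85 -0.98] [0.548  0.006  0.1125]
0.111 [ 0.2   0.83 -0.3 ] [0.548  0.006  0.1109]
0.1095 [-0.63  0.82  0.17] [0.548  0.006  0.1094]
0.108 [-0.46  0.67 -0.52] [0.548  0.006  0.1079]
0.1065 [ 0.12  0.29 -1.2 ] [0.548  0.006  0.1064]
0.105 [-0.36  0.8  -0.82] [0.5479 0.006  0.1049]
0.1035 [-0.02  2.11 -0.47] [0.548  0.006  0.1034]
0.102 [-1.09  0.59  1.37] [0.5481 0.0059 0.1023]
0.1005 [-3.51  0.29 10.94] [0.5488 0.0058 0.1023]
11.55
```

Contact came at 0.102, the expected home height. I'll release and fetch the white lid.

```bash
python3 - <<'E'
from h import *
bot.line_to([.548,.006,.1018],max_speed=.03)
bot.set_gripper(.5); bot.line_to([.548,.006,.24],max_speed=.15)
bot.goto([.455,-.316,.2],down(1.2))
c=bot.read_camera("wrist"); H=hsv(c)
m=(H[...,1]<70)&(H[...,2]>90)
u,v=proj(c,[.455,-.316,.015],True); m[270:]=0
p,d=fitc(c,m,.015,(u,v)); print((u,v),p,d,bot.current_clock())
cv2.imwrite("pics/w4.png",np.hstack([c["pixels"],np.dstack([m*255]*3).astype(np.uint8)])[:,100:900])
E
```

```text
(np.float64(281.75462507178025), np.float64(199.25389130111517)) [ 0.45630472 -0.31801208] 80.99419403076172 14.7083
```

View pics/w4.png

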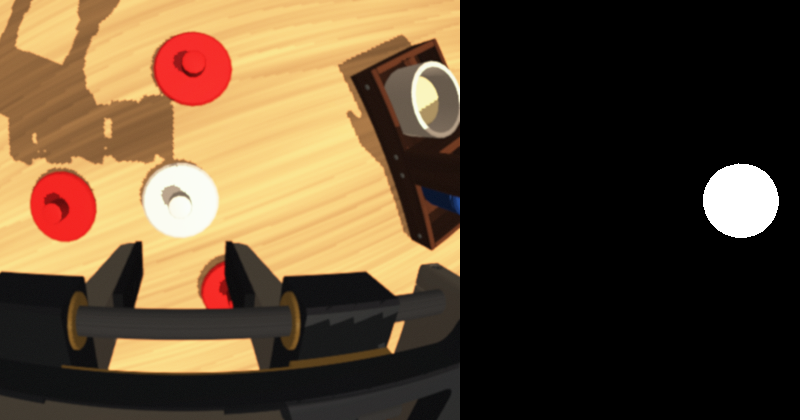

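The white lid is segmented cleanly (about (280,200) in the full image, fitted at 81 mm). I'll grasp it and look at the carrier again.

```bash
python3 - <<'E'
from h import *
p=np.array([.4563,-.3180])
bot.line_to([*p,.06],max_speed=.2); bot.line_to([*p,.037],max_speed=.1)
bot.set_gripper(0,15)
print(bot.current_opening(),bot.current_grip_force())
bot.line_to([*p,.2],max_speed=.2)
bot.goto([.56,-.01,.30],down(1.6)); print(bot.current_clock(),bot.current_opening())
c=bot.read_camera("wrist"); cv2.imwrite("pics/w5.png",c["pixels"]); np.save("c5.npy",c,allow_pickle=True)
H=hsv(c); b=(H[...,0]>100)&(H[...,0]<135)&(H[...,1]>100); 
u,v=proj(c,[.547,.006,.08],True); print("pb",u,v,"pw",proj(c,[.439,-.0155,.074],True))
try: print("bl",fitc(c,b,.080,(u,v)))
except Exception as e: print(e)
print(bot.current_ee_pos())
E
```

```text
0.2561815588479344 15.00037223660911
18.65 0.25519240820626155
pb 297.89812426673006 183.29690073503184 pw (np.float64(281.8059245756805), np.float64(89.63299029014622))
bl (array([0.54334149, 0.00654561]), 64.80473327636719)
[ 0.55967956 -0.01115522  0.29911874]
```

View pics/w5.png

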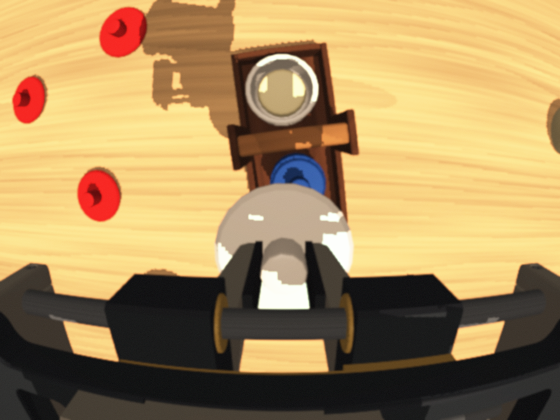

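```bash
python3 - <<'E'
from h import *
c=np.load("c5.npy",allow_pickle=True).item()
zt=.2991-.037+.015
t=ray(c,284.5,183.5,zt,True);l=ray(c,216,243,zt,True);r=ray(c,353,243,zt,True);print(t+[.041,0],l,r,(l+r)/2,"wc",ray(c,282,90,.074,True))
bot.line_to([.44,-.0155,.30],max_speed=.2)
place(.44,-.0155); print(bot.current_clock())
E
```

```text
[ 0.55940163 -0.01085718] [ 0.55361167 -0.0492224 ] [0.55147319 0.02947892] [ 0.55254243 -0.00987174] wc [ 0.4394285  -0.01526626]
0.114 [-0.7  -0.86  0.04] [ 0.4399 -0.0155  0.1138]
0.1125 [-0.81 -0.45 -0.59] [ 0.44   -0.0155  0.1125]
0.111 [-1.3  -0.09 -0.58] [ 0.44   -0.0155  0.1109]
0.1095 [-0.94 -0.03 -0.23] [ 0.4399 -0.0155  0.1094]
0.108 [-0.68 -0.97 -0.19] [ 0.44   -0.0155  0.1079]
0.1065 [-1.67 -0.55 -0.05] [ 0.4401 -0.0156  0.1067]
0.105 [-2.46 -1.74 -0.95] [ 0.4397 -0.0155  0.1047]
0.1035 [-0.71 -2.29 -0.85] [ 0.4398 -0.0155  0.1033]
0.102 [-4.01 -0.1   5.46] [ 0.4401 -0.0155  0.1026]
23.9333
```

Seated. I'll release, then look at the lids and handle from straight above.

```bash
python3 - <<'E'
from h import *
bot.line_to([.44,-.0155,.1022],max_speed=.03)
bot.set_gripper(.5); bot.line_to([.44,-.0155,.25],max_speed=.15)
bot.goto([.55,.0,.30],down(.155)); print(bot.current_clock(),bot.current_joints())
c=bot.read_camera("wrist"); cv2.imwrite("pics/w6.png",c["pixels"]); np.save("c6.npy",c,allow_pickle=True)
E
```

```text
27.2 [-2.19848759e-01  5.62025931e-02  1.57742871e+00 -8.16094779e-05
  1.50895294e+00 -3.75550477e-01]
```

View pics/w6.png

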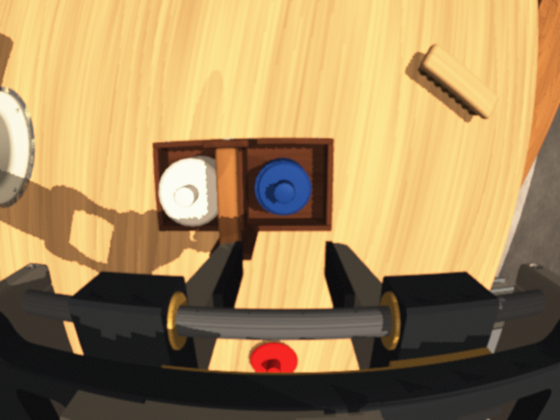

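Both lids appear seated: white at (190,191), blue at (283,188). The handle bar runs down the column near 230, rows 146–237.

```bash
python3 - <<'E'
from h import *
print(bot.current_joints(),bot.current_ee_pos(),yawnow())
c=np.load("c6.npy",allow_pickle=True).item();H=hsv(c)
print("handle top",[ray(c,u,v,.150,True) for u,v in((230,191),(230,150),(230,232),(218,191),(242,191))])
q=np.array([ray(c,u,v,.048,True) for u,v in((154,143),(333,139),(332,230),(159,231))]);print(q,q.mean(0))
for a,b in((0,1),(3,2)): print("ang",np.arctan2(*(q[b]-q[a])[::-1]))
b=(H[...,0]>100)&(H[...,0]<135)&(H[...,1]>100); print("bl",fitc(c,b,.080,(283,188)))
w=(H[...,1]<70)&(H[...,2]>90); w[:,222:]=0; w[:140]=0;w[235:]=0; print("wl",fitc(c,w,.080,(190,191)))
E
```

```text
[-2.19885528e-01  5.59729585e-02  1.57742384e+00 -6.67048068e-05
  1.50894837e+00 -3.75425272e-01] [ 5.49673749e-01 -1.42307373e-05  2.99616996e-01] 0.15554396943820625
handle top [array([0.49721087, 0.00797091]), array([0.49217225, 0.0465337 ]), array([ 0.5019245 , -0.03242325]), array([0.4856651 , 0.00626842]), array([0.50861502, 0.00967308])]
[[ 0.3738672   0.03659103]
 [ 0.6005785   0.07281819]
 [ 0.6206349  -0.04276115]
 [ 0.39056401 -0.08116392]] [ 0.49641115 -0.00362896]
ang 0.15845462945997588
ang 0.16539236774632712
bl (array([0.54716675, 0.00785029]), 66.66500091552734)
wl (array([ 0.4384852 , -0.01034552]), 88.6295394897461)
```

```bash
python3 - <<'E'
from h import *
r=down(.158); x,y=.4972,-.0025
bot.goto([x,y,.21],r); bot.line_to([x,y,.138],max_speed=.1)
bot.set_gripper(.3,15); bot.hold(.1); bot.set_gripper(0,50)
print(bot.current_opening(),bot.current_grip_force(),np.round(bot.current_contact_force(),1),bot.current_clock())
bot.hold(.3)
bot.line_to([x,y,.16],max_speed=.04); bot.hold(.3)
print(np.round(bot.current_contact_force(),1),np.round(bot.current_ft_torque(),2))
bot.line_to([x,y,.291],max_speed=.08); bot.hold(1)
print(bot.current_opening(),bot.current_grip_force(),np.round(bot.current_contact_force(),1),np.round(bot.current_ft_torque(),2),bot.current_ee_pos(),bot.current_clock())
a=bot.read_camera("wrist")["pixels"]; b=bot.read_camera("scene")["pixels"][100:310,130:410]
cv2.imwrite("pics/w7.png",np.hstack([cv2.resize(a,(400,300)),cv2.resize(b,(400,300))]))
E
```

```text
0.21396284500136542 50.002378821372986 [-7.6 -1.3  5.1] 29.4583
[-0.4 -1.1 -6.9] [-0.04  0.02  0.01]
0.2177136717460542 49.99689817428589 [ 0.8 -0.5 -8. ] [-0.01  0.   -0.01] [ 0.49720493 -0.00250574  0.29099967] 33.55
```

View pics/w7.png

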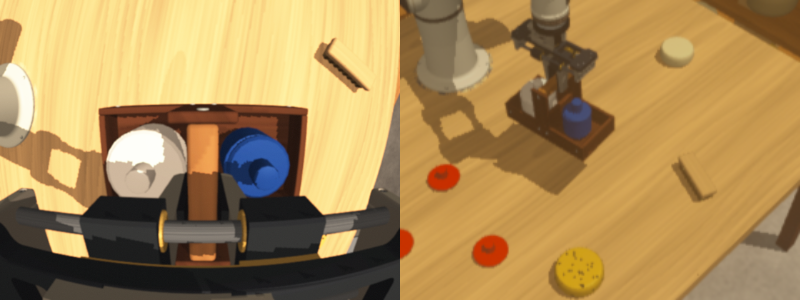

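The carrier is held level about 15 cm up, both lids are on, and the bystanders haven't moved.

```bash
python3 - <<'E'
from workcell import bot
bot.hold(.5); print(bot.job_done())
E
```

```text
the job is handed in; nothing more can be done
None
```

I handed the job in at about 34 s on the robot's clock: both crocks are closed with their own lids, and the carrier is held level about 15 cm above the table; no verdict was shown.

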